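Tip the marble chips into the chip box and close its sliding cover

TASK

Push the chip box's sliding cover fully open (gently at its stops, both ways), pick up the cup by its handle, tip it over the bay and pour all eight marble chips into it. Then stand the empty cup upright on the bench again and push the cover fully home over the chips; leave the mallet, brush and chisel alone.

Things in the scene. Friction and masses are not known exactly. Their poses are not given: they have to be found in the camera images.
- box: Wooden chip box screwed to the bench, 134 mm wide (its x), 256 mm long (its y), walls 72 mm high. Origin: centre of the underside, z up. Its +y half is one open-topped bay, inside 114 mm (x) by 116 mm (y), walls 8 to 10 mm thick; its -y half is a solid grey deck on which the open cover parks.
- bay (a point): Centre of the bay's floor, 8 mm above the bench and 62 mm to the box's +y side of its origin; axes as the box's. The walls' tops are 64 mm above it.
- cover (a joint): Slide of the flat plywood cover (128 mm by 124 mm, 6 mm thick, its top 79 mm above the bench) along the box's y. 0 m = fully home over the bay, grows as the cover slides open towards the box's -y side, 0.122 m = fully open at its stop. It is stiff (about 2.5 N) and stays where it is left; hard stops at both ends.
- rib (a point): Middle of the top edge of the red rib that stands across the cover's centre: 80 mm along the box's x, 16 mm thick along its y, 24 mm tall; this point is 103 mm above the bench. It moves with the cover; axes as the box's. Push the rib's side face to slide the cover.
- cup: Steel cup with a long wooden handle, standing on the bench: 85 mm tall, 92 mm across the rim, 76 mm across the base, wall 3 mm. Origin: centre of the underside, z up through the mouth; the straight round handle points along the cup's -x. 0.14 to 0.23 kg empty; the chips add 0.16 kg.
- grip (a point): Point on the handle's axis to grip it: 110 mm from the cup's axis, 70 mm above the underside. The wooden grip is 18 mm in diameter, level, and runs from 62 to 157 mm from the cup's axis. A tilted grip about its axis leaves room to tip well past level; the cup can turn in a light grip. Axes as the cup's: x is the handle's axis and points to the cup.
- mouth (a point): Centre of the cup's mouth, 85 mm above its underside; axes as the cup's.
- chip0_mid (a point): Middle of stone chip 0: a chunky, pale marble nugget with blunt ends, 27 mm long and 20 mm thick, about 20 g. All eight start inside the cup.
- chip1_mid (a point): Middle of stone chip 1: a chunky, pale marble nugget with blunt ends, 27 mm long and 20 mm thick, about 20 g. All eight start inside the cup.
- chip2_mid (a point): Middle of stone chip 2: a chunky, pale marble nugget with blunt ends, 27 mm long and 20 mm thick, about 20 g. All eight start inside the cup.
- chip3_mid (a point): Middle of stone chip 3: a chunky, pale marble nugget with blunt ends, 27 mm long and 20 mm thick, about 20 g. All eight start inside the cup.
- chip4_mid (a point): Middle of stone chip 4: a chunky, pale marble nugget with blunt ends, 27 mm long and 20 mm thick, about 20 g. All eight start inside the cup.
- chip5_mid (a point): Middle of stone chip 5: a chunky, pale marble nugget with blunt ends, 27 mm long and 20 mm thick, about 20 g. All eight start inside the cup.
- chip6_mid (a point): Middle of stone chip 6: a chunky, pale marble nugget with blunt ends, 27 mm long and 20 mm thick, about 20 g. All eight start inside the cup.
- chip7_mid (a point): Middle of stone chip 7: a chunky, pale marble nugget with blunt ends, 27 mm long and 20 mm thick, about 20 g. All eight start inside the cup.
- mallet: Bystander: round carver's mallet lying on the bench, dark head 84 mm in diameter and 110 mm long towards its +x, handle 130 mm towards -x, 26 mm in diameter. Origin: on the bench under where the handle meets the head.
- brush: Bystander: wooden bench brush, bristles down, about 225 mm long along its x (from -115 to +110 mm), 50 mm wide, 51 mm tall. Origin on the bench.
- chisel: Bystander: steel stone chisel with a red grip lying on the bench, about 230 mm along its x (from -120 to +110 mm), 26 mm wide, 22 mm tall. Origin on the bench.

How it is judged:
By the outcome, as a careful person would: the job done as asked, in the order asked, and still so for the second after the job is handed in, with the robot touching nothing.
It also fails if it takes over 72 s, if anything falls off the work surface, if the arm or the gripper's body presses on something with over 40 N, if the wrist force passes 120 N, or if a joint passes its speed limit or range.

ROBOT

A 6-joint arm with a two-finger parallel gripper is mounted at the origin on the work surface. World frame = base frame: x ahead of the robot, y to its left, z up, the work surface at z = 0. Lengths are in m, angles in rad, forces in N, time in s.
With the tool pointing down it reaches from about 0.375 to 0.975 m from the base axis. Payload 3.8 kg.
Tool frame: the origin (TCP) lies on the centre line of the jaws, within the pads' length; the fingertips stand 17 mm ahead of it and the grasp point (between the pads) lies 2 mm behind it (bot.tip_extent is the distance from the TCP to the fingertips, in m); z points along the fingers, y is the line along which they close (so a half turn about z gives the same grasp; the last joint's range is limited). The gripper opens to 85 mm and grips with 20 to 120 N. Pads are 22 mm wide; open, the fingers measure 114 mm over their backs; the gripper's body (76 mm by 85 mm) begins 54 mm behind the grasp point. The pads swing forward as they close: fully open they stand 13 mm farther back than shut.
Start: joints at [1.269, 0.264, 1.604, -0, 1.274, -0.037], TCP at [0.177, 0.651, 0.248] pointing down, gripper open.
Joint ranges: [-2.63, 2.63], [-0.94, 2.18], [0.31, 2.57], [-1.31, 4.45], [0, 2.66], [-2.55, 2.55]. Speed limits (rad/s): [2.57, 2.57, 3.14, 3.14, 3.14, 3.14].

INTERFACE

Orientations are given as a rotation vector (axis times angle).
In Python, from workcell import readout, read_camera, finish_job, bot gives the robot as it stands.
- The arm moves only by the tool jog_arm, never from a script. Its argument "deltas" is one flat list of numbers, 7 for each row, row after row: the shift along the tool's x, y, z in m, then the turn, a rotation vector about the tool's x, y, z in degrees, then the gripper command: -1 is shut, 1 is fully open, values between are in proportion. A call has 1 to 8 rows; each row is the pose to reach, as a shift and turn from the pose commanded when the call began, along the tool's axes at that moment; what a row does not reach only later rows make up. A row lasts 1/10 s, in which the tool goes at most 50 mm and 8.59 degrees, less where a joint would pass 70% of its speed; a pose out of reach is approached as far as the arm can. A call with a gripper value outside its range is refused whole. The fingers move at their own pace and stop on an object; "squeeze" is the grip in N (left out, the last holds). Time passes only in rows, so rows that repeat a pose let the fingers close. It gives the time, the measured TCP pose, the force, the opening and the grip force at its end, in the units of the state.
- readout.read_state(): the state, without advancing time (a new reading comes with each control period).
- read_camera(name): name is "scene" or "top" or "wrist"; returns a dict with "color" (480x640x3 uint8, blue, green, red), "fx", "fy", "cx", "cy" (pixels), "origin" and "attitude" of the camera in the world. Camera axes: x right, y down, z forward; pixel columns grow to the right and rows downward; lengths in m; the calibration is good to about 2 mm. A picture is of the moment at which its call begins. There is no depth.
- finish_job(): hands the job in; it is judged then, once.
The state is a dict: "time": time; "q": joint angles; "joint_vel": joint speeds; "joint_torque": joint torques, N m; "tool_pos": TCP position; "tcp_rot": TCP orientation; "wrist_force": force on the tool from outside, world axes, zero at the start; "torque": the same for the moment, N m; "width": opening from 0.0 (shut) to 1.0 (fully open); "grip_force": force on a finger pad.
Only numpy, scipy, OpenCV 4.12 (cv2) and the standard library are available. Lean on these libraries where they do the work, as an engineer would, in place of code of your own. Each camera call takes 0.05 s, during which the arm holds its last target. There are 200 camera calls.

## Working session

There is one attempt and no reset: what is moved stays moved. The work goes in short steps, Python scripts to look and compute and a tool call to move; the robot and the scene stay as the last step left them, time stands still between calls to the robot, and variables do not carry over. Pictures are saved under pics/ and viewed, at most 10 in all, crops included, and the job is handed in when it is done.

Besides the shell and the picture viewer there is one more tool, called after "Call:" as name(argument=value, ...) on one line, values as JSON. jog_arm: Moves the arm, as the interface text tells. Its arguments: {"type":"object","properties":{"deltas":{"type":"array"},"squeeze":{"type":"number"}},"required":["deltas"]}

```bash
ls; mkdir -p pics
python3 - <<'E'
from workcell import readout, read_camera, bot
import cv2,numpy as np
s=readout.read_state();print(s)
ims=[]
for n in("scene","top"):
    c=read_camera(n);cv2.imwrite(f"pics/{n}0.png",c["color"]);print(n,c["fx"],c["fy"],c["cx"],c["cy"],c["origin"],np.round(c["attitude"],4).tolist())
print([a for a in dir(bot) if a[0]!='_'])
E
```

```text
pics
{'time': 0.0, 'q': array([ 1.26911892e+00,  2.64747761e-01,  1.60539791e+00, -1.92273732e-05,
        1.27368892e+00, -3.69107494e-02]), 'joint_vel': array([-1.35752627e-03,  1.00712386e-03, -1.21637787e-03,  2.43270615e-05,
       -1.11812853e-03, -1.70968327e-03]), 'joint_torque': array([ 9.63641869e-04, -5.15109444e+01, -3.67310429e+01, -9.28027362e-05,
        1.31993688e-02,  3.06406480e-05]), 'tool_pos': array([0.17644286, 0.6508045 , 0.2469527 ]), 'tcp_rot': array([-0.41462426, -3.11374688,  0.00347575]), 'wrist_force': array([ 0.73966333, -0.60663941, -0.39942751]), 'torque': array([ 0.02128424, -0.07893798, -0.01508985]), 'grip_force': 0.0, 'width': 1.0011522411350733}
scene 522.5790062675883 522.5790062675883 321.55348263202075 243.99975581049705 [ 1.34568999 -0.12624183  0.90693147] [-1.8813, -1.624, 0.6558]
top 577.6395085292495 577.6395085292495 324.353263099269 236.94767060414543 [0.46226794 0.0031415  1.17734111] [-2.2068, 2.179, -0.1051]
['MotionError', 'tip_extent']
```

View pics/top0.png

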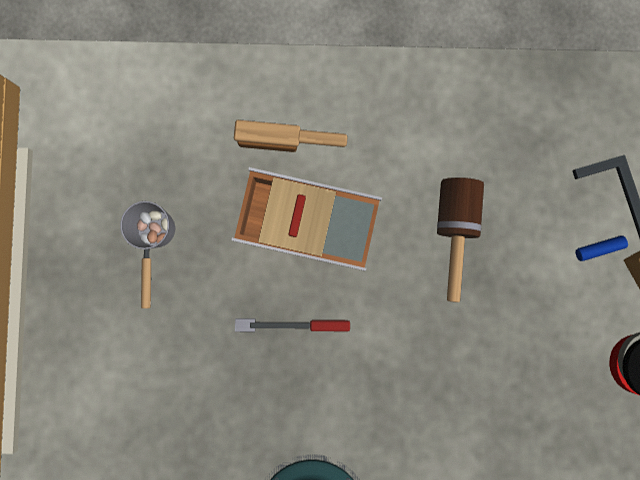

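View pics/scene0.png

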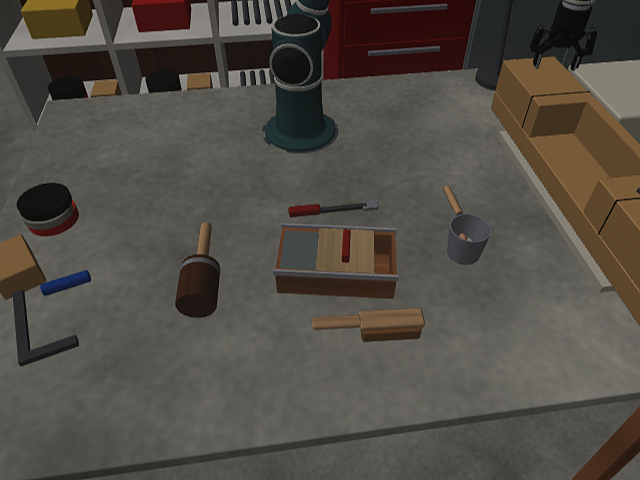

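The top view shows the box with corners near (250,169), (381,198), (365,269) and (233,240). The cover is part open, with its rib at (297,215). The cup is at (148,226) with its handle running down to (146,307), pointing at the robot. The scene view agrees.

```bash
cat > h.py <<'E'
import cv2,numpy as np
from scipy.spatial.transform import Rotation as R
from workcell import readout, read_camera, finish_job, bot
def ray(c,uv,z):
    uv=np.atleast_2d(np.float64(uv)); d=np.c_[(uv[:,0]-c["cx"])/c["fx"],(uv[:,1]-c["cy"])/c["fy"],np.ones(len(uv))]
    d=R.from_rotvec(c["attitude"]).apply(d); o=np.array(c["origin"]); return o+d*((z-o[2])/d[:,2])[:,None]
def proj(c,p):
    q=R.from_rotvec(c["attitude"]).inv().apply(np.atleast_2d(p)-c["origin"]); return np.c_[q[:,0]/q[:,2]*c["fx"]+c["cx"],q[:,1]/q[:,2]*c["fy"]+c["cy"]]
def blob(c,lo,hi,roi):
    m=cv2.inRange(cv2.cvtColor(c["color"],cv2.COLOR_BGR2HSV),lo,hi); k=np.zeros_like(m); x0,y0,x1,y1=roi; k[y0:y1,x0:x1]=m[y0:y1,x0:x1]
    cs,_=cv2.findContours(k,cv2.RETR_EXTERNAL,cv2.CHAIN_APPROX_NONE); return max(cs,key=cv2.contourArea)
E
python3 - <<'E'
from h import *
c=read_camera("top")
r=blob(c,(0,120,60),(8,255,255),(230,160,390,275)); rr=cv2.minAreaRect(r); print("rib",rr, ray(c,rr[0],.103))
d=blob(c,(80,15,60),(110,120,200),(325,185,385,270)); dr=cv2.minAreaRect(d); print("deck",dr,ray(c,cv2.boxPoints(dr),.07).round(4))
b=blob(c,(5,70,60),(25,255,255),(225,160,390,275)); 
print("corners",ray(c,[(250,169),(381,198),(365,269),(233,240)],.075).round(4), ray(c,[(307.3,219)],.075))
h=blob(c,(8,80,80),(20,255,255),(130,240,165,320)); hp=ray(c,h[:,0],.07)
print("handle",hp.min(0),hp.max(0),cv2.fitLine(hp[:,:2].astype(np.float32),2,0,.01,.01).ravel(), hp[:,:2].mean(0))
print("rim",ray(c,[(121,226),(175,226),(148,202),(148,250)],.085))
I=c["color"]; cr=np.hstack([cv2.resize(I[190:320,100:200],None,fx=4,fy=4),cv2.resize(I[160:290,230:330],None,fx=4,fy=4)]);cv2.imwrite("pics/c1.png",cr)
E
```

```text
rib ((296.7303466796875, 215.16851806640625), (8.694567680358887, 42.27358627319336), 12.994616508483887) [[0.58346462 0.03357719 0.103     ]]
deck ((348.0176086425781, 228.17059326171875), (39.37287139892578, 57.595027923583984), 12.52880859375) [[ 0.5168 -0.0161  0.07  ]
 [ 0.6259 -0.0389  0.07  ]
 [ 0.6104 -0.1135  0.07  ]
 [ 0.5013 -0.0901  0.07  ]]
corners [[ 0.6748  0.1257  0.075 ]
 [ 0.6222 -0.1274  0.075 ]
 [ 0.4851 -0.0974  0.075 ]
 [ 0.5373  0.1551  0.075 ]] [[0.579525   0.01400729 0.075     ]]
handle [0.40821003 0.30945719 0.07      ] [0.50110663 0.32766111 0.07      ] [0.9998193  0.01901018 0.45415494 0.3189435 ] [0.45415494 0.31894349]
rim [[0.56023187 0.36480713 0.085     ]
 [0.56163774 0.26353353 0.085     ]
 [0.60654663 0.31580096 0.085     ]
 [0.51560434 0.31264907 0.085     ]]
```

View pics/c1.png

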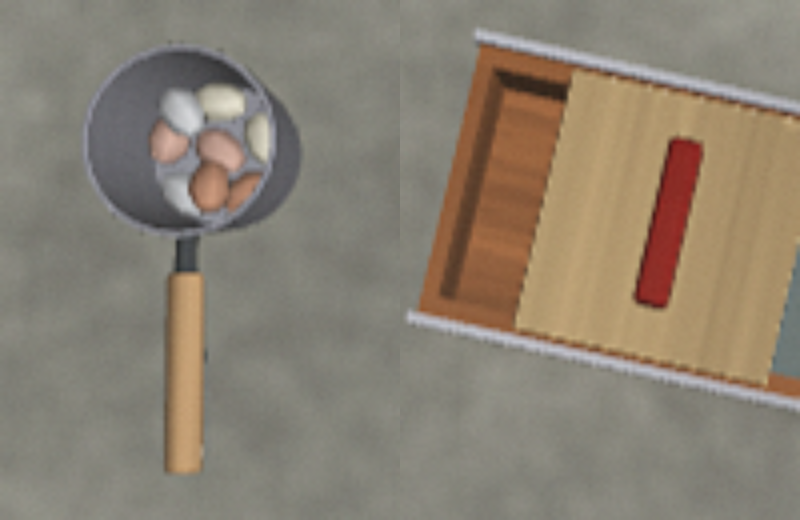

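```bash
cat >> h.py <<'E'
C=np.array([.5797,.0140,0]);TH=np.radians(11.8);BY=np.array([np.sin(TH),np.cos(TH),0]);BX=np.array([np.cos(TH),-np.sin(TH),0])
def box(x,y,z): return C+x*BX+y*BY+[0,0,z]
def pose(th,tilt=0):
    "tool down, tool y at th deg clockwise from world +y; then rolled by tilt deg about its -x (the handle axis towards the cup)"
    t=np.radians(th); M=np.array([[-np.cos(t),np.sin(t),0],[np.sin(t),np.cos(t),0],[0,0,-1]]); 
    return R.from_rotvec(np.radians(tilt)*np.array([np.cos(t),-np.sin(t),0]))*R.from_matrix(M)
def delta(p,rot,s=None):
    s=s or readout.read_state(); r0=R.from_rotvec(s["tcp_rot"])
    print("pos",s["tool_pos"].round(4),"-> mm",(r0.inv().apply(np.array(p)-s["tool_pos"])*1000).round(1),"deg",np.degrees((r0.inv()*rot).as_rotvec()).round(1))
E
python3 - <<'E'
from h import *
delta(box(0,.062,.16),pose(11.8)); delta(box(0,.062,.105),pose(11.8))
delta(readout.read_state()["tool_pos"],pose(0,30))
E
```

```text
pos [0.1765 0.6509 0.2472] -> mm [-552.2 -447.2   88. ] deg [-0.1 -0.  -3.4]
pos [0.1765 0.6509 0.2472] -> mm [-552.2 -447.1  143. ] deg [-0.1 -0.  -3.4]
pos [0.1765 0.6509 0.2472] -> mm [0. 0. 0.] deg [-29.9   4.  -14.8]
```

Call:
jog_arm(deltas=[-0.276, -0.224, 0, 0, 0, -2, -1, -0.552, -0.447, 0, 0, 0, -3.4, -1, -0.552, -0.447, 0, 0, 0, -3.4, -1, -0.552, -0.447, 0, 0, 0, -3.4, -1, -0.552, -0.447, 0, 0, 0, -3.4, -1, -0.552, -0.447, 0, 0, 0, -3.4, -1, -0.552, -0.447, 0, 0, 0, -3.4, -1, -0.552, -0.447, 0, 0, 0, -3.4, -1])

```text
time: 0.95
tool_pos: [0.4114, 0.3253, 0.2482]
tcp_rot: [0.322, 3.125, 0.0]
wrist_force: [0.5, 0.4, -0.2]
width: 0.002
grip_force: 0.0
```

Call:
jog_arm(deltas=[0, 0, 0, 0, 0, 0, -1, 0, 0, 0, 0, 0, 0, -1, 0, 0, 0, 0, 0, 0, -1])

```text
time: 1.25
tool_pos: [0.4102, 0.3277, 0.2481]
tcp_rot: [-0.322, -3.124, -0.0]
wrist_force: [-0.2, -0.5, -0.4]
width: -0.001
grip_force: 0.0
```

Run:
```python
from h import *
print(readout.read_state())
delta(box(0,.062,.105),pose(11.8))
```

```text
{'time': 1.25, 'q': array([ 6.26189575e-01, -2.06583476e-02,  1.92162676e+00,  6.71583847e-04,
        1.24099024e+00, -7.39615044e-01]), 'joint_vel': array([ 0.02314288,  0.0032037 , -0.0036541 , -0.00326609,  0.00225032,
        0.00011022]), 'joint_torque': array([-8.77437573e-01, -3.53030455e+01, -3.63436675e+01, -6.07766351e-02,
        5.93089499e-03,  2.35596264e-03]), 'tool_pos': array([0.41024147, 0.32771547, 0.24810112]), 'tcp_rot': array([-3.21705458e-01, -3.12437777e+00, -3.61650241e-04]), 'wrist_force': array([-0.1836266 , -0.54387252, -0.35365769]), 'torque': array([ 0.03058033,  0.0387822 , -0.03036702]), 'grip_force': 0.0, 'width': -0.000873780169061043}
pos [0.4102 0.3277 0.2481] -> mm [-230.  -210.6  142.9] deg [ 0. -0.  0.]
```

Call:
jog_arm(deltas=[-0.23, -0.211, 0.02, 0, 0, 0, -1, -0.23, -0.211, 0.02, 0, 0, 0, -1, -0.23, -0.211, 0.02, 0, 0, 0, -1, -0.23, -0.211, 0.02, 0, 0, 0, -1, -0.23, -0.211, 0.02, 0, 0, 0, -1, -0.23, -0.211, 0.02, 0, 0, 0, -1, -0.23, -0.211, 0.02, 0, 0, 0, -1, -0.23, -0.211, 0.02, 0, 0, 0, -1])

```text
time: 2.05
tool_pos: [0.5934, 0.0738, 0.2276]
tcp_rot: [-0.323, -3.124, -0.0]
wrist_force: [-0.5, 0.7, 0.0]
width: 0.001
grip_force: 0.0
```

Run:
```python
from h import *
print(readout.read_state()["q"])
delta(box(0,.062,.105),pose(11.8))
```

```text
[ 8.19407881e-02  1.34170371e-01  1.79688668e+00  3.57439415e-04
  1.21162094e+00 -1.28272776e+00]
pos [0.5934 0.0738 0.2276] -> mm [  1.1   0.6 122.6] deg [ 0.  -0.1 -0. ]
```

Call:
jog_arm(deltas=[0.001, 0, 0.05, 0, 0, 0, -1, 0.001, 0, 0.09, 0, 0, 0, -1, 0.001, 0, 0.115, 0, 0, 0, -1, 0.001, 0, 0.123, 0, 0, 0, -1, 0.001, 0, 0.123, 0, 0, 0, -1, 0.001, -0.005, 0.123, 0, 0, 0, -1, 0.001, -0.01, 0.123, 0, 0, 0, -1, 0.001, -0.015, 0.123, 0, 0, 0, -1])

```text
time: 2.85
tool_pos: [0.5901, 0.059, 0.1073]
tcp_rot: [0.322, 3.122, 0.001]
wrist_force: [0.4, 0.2, 0.4]
width: -0.002
grip_force: 0.0
```

Call:
jog_arm(deltas=[0, -0.01, 0, 0, 0, 0, -1, 0, -0.02, 0, 0, 0, 0, -1, 0, -0.03, 0, 0, 0, 0, -1, 0, -0.04, 0, 0, 0, 0, -1, 0, -0.05, 0, 0, 0, 0, -1, 0, -0.056, 0, 0, 0, 0, -1, 0, -0.06, 0, 0, 0, 0, -1, 0, -0.062, 0, 0, 0, 0, -1])

```text
time: 3.65
tool_pos: [0.576, -0.002, 0.1051]
tcp_rot: [-0.323, -3.125, 0.0]
wrist_force: [1.8, 1.5, 2.7]
width: -0.001
grip_force: 1.3
```

Run:
```python
from h import *
s=readout.read_state();print(s["wrist_force"],(s["tool_pos"]-C)@BY,(s["tool_pos"]-C)@BX)
c=read_camera("top");cv2.imwrite("pics/t2.png",cv2.resize(c["color"][150:290,210:410],None,fx=3,fy=3))
```

```text
[1.76849901 1.5352103  2.66113098] -0.01643788094587743 -0.000329854806203164
```

View pics/t2.png

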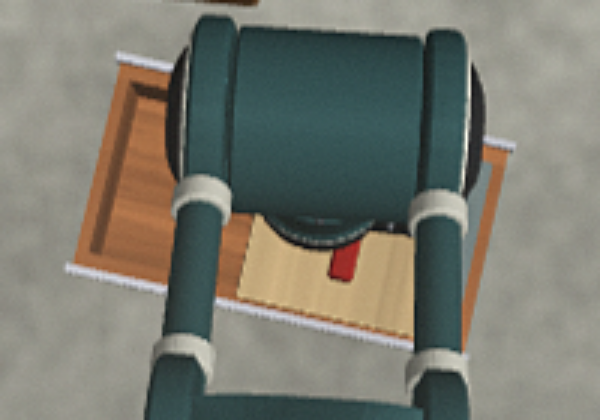

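The crop shows the cover being pushed open: the rib is at about (343,258) and the cover edge at (250,260). There are about 21 mm left.

Call:
jog_arm(deltas=[0, -0.003, 0, 0, 0, 0, -1, 0, -0.006, 0, 0, 0, 0, -1, 0, -0.009, 0, 0, 0, 0, -1, 0, -0.0115, 0, 0, 0, 0, -1, 0, -0.0135, 0, 0, 0, 0, -1, 0, -0.015, 0, 0, 0, 0, -1, 0, -0.016, 0, 0, 0, 0, -1, 0, -0.017, 0, 0, 0, 0, -1])

```text
time: 4.5
tool_pos: [0.5724, -0.0182, 0.1051]
tcp_rot: [-0.322, -3.124, -0.0]
wrist_force: [0.4, 2.4, -0.6]
width: 0.003
grip_force: 1.3
```

Call:
jog_arm(deltas=[0, -0.001, 0, 0, 0, 0, -1, 0, -0.002, 0, 0, 0, 0, -1, 0, -0.003, 0, 0, 0, 0, -1])

```text
time: 4.8
tool_pos: [0.5718, -0.0211, 0.1051]
tcp_rot: [-0.322, -3.124, -0.0]
wrist_force: [0.8, 2.7, -0.0]
width: 0.003
grip_force: 1.3
```

Call:
jog_arm(deltas=[0, -0.001, 0, 0, 0, 0, -1, 0, -0.002, 0, 0, 0, 0, -1])

```text
time: 5.0
tool_pos: [0.5717, -0.0218, 0.1051]
tcp_rot: [-0.324, -3.125, -0.004]
wrist_force: [1.3, 10.0, -1.2]
width: -0.002
grip_force: 4.8
```

Call:
jog_arm(deltas=[0, -0.001, 0, 0, 0, 0, -1, 0, -0.002, 0, 0, 0, 0, -1])

```text
time: 5.2
tool_pos: [0.5716, -0.022, 0.1052]
tcp_rot: [0.325, 3.124, 0.009]
wrist_force: [1.9, 16.1, -2.3]
width: -0.002
grip_force: 7.9
```

Call:
jog_arm(deltas=[0, -0.001, 0, 0, 0, 0, -1])

```text
time: 5.3
tool_pos: [0.5716, -0.0221, 0.1052]
tcp_rot: [0.325, 3.124, 0.011]
wrist_force: [2.4, 18.4, -1.5]
width: 0.0
grip_force: 9.4
```

Call:
jog_arm(deltas=[0, 0.015, 0, 0, 0, 0, -1, 0, 0.02, -0.03, 0, 0, 0, -1, 0, 0.05, -0.08, 0, 0, 0, -1, 0, 0.08, -0.13, 0, 0, 0, -0.1, 0, 0.1, -0.17, 0, 0, 0, -0.1, 0, 0.1, -0.2, 0, 0, 0, -0.1, 0, 0.1, -0.2, 0, 0, 0, -0.1, 0, 0.1, -0.2, 0, 0, 0, -0.1])

```text
time: 6.1
tool_pos: [0.5924, 0.0718, 0.3072]
tcp_rot: [0.321, 3.121, -0.001]
wrist_force: [-0.3, -0.4, -1.0]
width: 0.448
grip_force: 0.0
```

Run:
```python
from h import *
print(readout.read_state()["q"])
c=read_camera("top"); r=blob(c,(0,120,60),(8,255,255),(230,160,390,275)); rr=cv2.minAreaRect(r); p=ray(c,rr[0],.103)[0];print("rib",(p-C)@BY)
```

```text
[ 7.95811972e-02  8.32989379e-02  1.70608126e+00 -1.38639666e-03
  1.34864191e+00 -1.28598661e+00]
rib -0.058745149575450524
```

Call:
jog_arm(deltas=[0, 0, 0, -8, 0, 0, -0.1, 0, 0, 0, -16, 0, 0, -0.1, 0, 0, 0, -24, 0, 0, -0.1, 0, 0, 0, -32, 0, 0, -0.1, 0, 0, 0, -40, 0, 0, -0.1, 0, 0, 0, -48, 0, 0, -0.1, 0, 0, 0, -56, 0, 0, -0.1, 0, 0, 0, -56, 0, 0, -0.1])

```text
time: 6.95
tool_pos: [0.5887, 0.0701, 0.2986]
tcp_rot: [0.292, 2.683, 1.431]
wrist_force: [-0.2, -0.3, -0.6]
width: 0.448
grip_force: 0.0
```

Run:
```python
from h import *
s=readout.read_state();print(s["q"].round(3),s["tool_pos"],s["width"]);M=R.from_rotvec(s["tcp_rot"]).as_matrix();print(M.round(2))
```

```text
[-0.4    0.146  1.93   0.961  1.444 -2.081] [0.58870466 0.07005793 0.29855196] 0.44842501842697263
[[-0.98  0.13  0.17]
 [ 0.21  0.54  0.81]
 [ 0.01  0.83 -0.56]]
```

```bash
cat > kin.py <<'E'
from h import *
from scipy.optimize import least_squares
Q=np.array([[1.26911892,.264747761,1.60539791,0,1.27368892,-.0369],[.62618957,-.02065835,1.92162676,.00067,1.24099,-.739615],[.0819408,.1341704,1.7968867,.00036,1.211621,-1.282728],[.0795812,.0832989,1.7060813,-.001386,1.3486419,-1.285987],[-.4,.146,1.93,.961,1.444,-2.081]])
P=np.array([[.17644,.6508,.24695],[.41024,.32772,.2481],[.5934,.0738,.2276],[.5924,.0718,.3072],[.58870,.07006,.29855]])
def fk(q,k):
    a,d,h,L1,e,L2,L3=k; r1=R.from_euler('z',q[0]); r2=r1*R.from_euler('y',q[1]); r3=r2*R.from_euler('y',q[2]); r5=r3*R.from_euler('ZY',q[3:5]); r6=r5*R.from_euler('z',q[5])
    return r1.apply([a,d,h])+r2.apply([0,0,L1])+r3.apply([e,0,L2])+r6.apply([0,0,L3]), r6*R.from_euler('z',-90,degrees=True)
k=least_squares(lambda k:np.r_[np.ravel([fk(q,k)[0]-p for q,p in zip(Q,P)]),1e-3*(np.array(k)-[0,0,.3,.4,0,.4,.2])],[0,0,.3,.4,0,.4,.2]).x
LO=np.array([-2.63,-.94,.31,-1.31,0,-2.55]);HI=np.array([2.63,2.18,2.57,4.45,2.66,2.55])
def ik(p,rot,q0):
    f=lambda q:(lambda F:np.r_[F[0]-p,.3*(rot.inv()*F[1]).as_rotvec()])(fk(q,k))
    s=least_squares(f,np.clip(q0,LO+.01,HI-.01),bounds=(LO,HI)); return s.x,np.abs(s.fun).max()
if __name__=="__main__":
    print(k.round(3)); 
    for q,p in zip(Q,P): F=fk(q,k); print((F[0]-p).round(4),F[1].as_matrix().round(2)[:2].tolist())
E
python3 kin.py
```

```text
[0.    0.025 0.252 0.512 0.002 0.566 0.331]
[-0. -0.  0.] [[0.97, -0.26, -0.0], [-0.26, -0.97, -0.0]]
[ 0. -0.  0.] [[0.98, -0.2, -0.0], [-0.2, -0.98, 0.0]]
[0. 0. 0.] [[0.98, -0.2, -0.0], [-0.2, -0.98, 0.0]]
[-0. -0. -0.] [[0.98, -0.2, 0.0], [-0.2, -0.98, -0.0]]
[-0.  0. -0.] [[0.98, -0.13, 0.17], [-0.21, -0.54, 0.81]]
```

```bash
sed -i "s/'z',-90/'z',90/" kin.py
cat > plan.py <<'E'
from kin import *
def seq(psi,t0,s,flip,end=130,z0=.17,z1=.15,off=.012,d=.108):
    t=np.radians(psi);h=np.array([np.cos(t),-np.sin(t),0]); L=s*np.array([-np.sin(t),-np.cos(t),0]); out=[]
    F=R.from_euler('z',180 if flip else 0,degrees=True); q0=np.array([.2,.1,1.9,np.radians(t0),1.3,0+(1.8 if flip else -1.2)])
    for ph in range(0,end+1,10):
        c=box(0,.062,0)-off*L; p=c-d*h+[0,0,z0+(z1-z0)*min(ph/80,1)]
        q,e=ik(p,pose(psi,t0+s*ph)*F,q0); out.append((e,q)); q0=q
    return out
if __name__=="__main__":
  for s in(1,-1):
   for flip in(0,1):
    for m in(20,40,55):
     t0=-s*m
     F=R.from_euler('z',180 if flip else 0,degrees=True)
     qp,ep=ik(np.array([.455,.319,.07]),pose(-1.1,t0)*F,np.array([.55,.1,2.0,np.radians(t0),1.1,(2. if flip else -1.)]))
     if ep>1e-3: continue
     for psi in(-80,-60,-40,-20,0,20,40,60,80):
      o=seq(psi,t0,s,flip); E=[i for i,(e,q) in enumerate(o) if e>1e-3]
      if not E or E[0]>10:
        mg=min(np.minimum(q-LO,HI-q).min() for e,q in o); print(s,flip,t0,psi,"firstfail",E[:1],"margin",mg.round(2),"pick q",qp.round(2))
E
python3 plan.py
```

```text
1 0 -40 0 firstfail [11] margin 0.0 pick q [ 0.83  0.54  1.73 -0.46  1.43 -0.56]
1 0 -40 20 firstfail [11] margin 0.0 pick q [ 0.83  0.54  1.73 -0.46  1.43 -0.56]
1 0 -40 40 firstfail [11] margin 0.0 pick q [ 0.83  0.54  1.73 -0.46  1.43 -0.56]
1 0 -40 60 firstfail [11] margin 0.0 pick q [ 0.83  0.54  1.73 -0.46  1.43 -0.56]
1 0 -55 -20 firstfail [11] margin 0.0 pick q [ 0.89  0.69  1.63 -0.56  1.64 -0.5 ]
1 0 -55 0 firstfail [13] margin 0.0 pick q [ 0.89  0.69  1.63 -0.56  1.64 -0.5 ]
1 0 -55 20 firstfail [13] margin 0.0 pick q [ 0.89  0.69  1.63 -0.56  1.64 -0.5 ]
1 0 -55 40 firstfail [13] margin 0.0 pick q [ 0.89  0.69  1.63 -0.56  1.64 -0.5 ]
1 0 -55 60 firstfail [12] margin 0.0 pick q [ 0.89  0.69  1.63 -0.56  1.64 -0.5 ]
1 0 -55 80 firstfail [11] margin 0.0 pick q [ 0.89  0.69  1.63 -0.56  1.64 -0.5 ]
1 1 -20 -80 firstfail [13] margin 0.0 pick q [ 0.72  0.36  1.87 -0.29  1.15  2.42]
1 1 -20 -60 firstfail [] margin 0.1 pick q [ 0.72  0.36  1.87 -0.29  1.15  2.42]
1 1 -20 -40 firstfail [] margin 0.29 pick q [ 0.72  0.36  1.87 -0.29  1.15  2.42]
1 1 -20 -20 firstfail [] margin 0.4
[... 1418 characters left out ...]
48]
-1 0 55 40 firstfail [] margin 0.09 pick q [ 0.05  0.32  2.26  1.24  1.05 -2.48]
-1 0 55 60 firstfail [] margin 0.01 pick q [ 0.05  0.32  2.26  1.24  1.05 -2.48]
-1 1 40 -20 firstfail [11] margin 0.0 pick q [0.18 0.2  2.23 0.98 0.87 1.  ]
-1 1 40 0 firstfail [11] margin 0.0 pick q [0.18 0.2  2.23 0.98 0.87 1.  ]
-1 1 55 -80 firstfail [11] margin 0.0 pick q [0.05 0.32 2.26 1.24 1.05 0.67]
-1 1 55 -60 firstfail [11] margin 0.0 pick q [0.05 0.32 2.26 1.24 1.05 0.67]
-1 1 55 -40 firstfail [12] margin 0.0 pick q [0.05 0.32 2.26 1.24 1.05 0.67]
-1 1 55 -20 firstfail [13] margin 0.0 pick q [0.05 0.32 2.26 1.24 1.05 0.67]
-1 1 55 0 firstfail [12] margin 0.0 pick q [0.05 0.32 2.26 1.24 1.05 0.67]
```

Run:
```python
from kin import *
g=np.array([.455,.319,.070]);P=pose(-1.1,40);a=P.apply([0,0,1])
delta(g-a*.1,P); print(a)
q,e=ik(g-a*.1,P,np.array([.18,.2,2.2,.98,.87,-2.1]));print(q.round(2),e)
```

```text
pos [0.5887 0.0701 0.2986] -> mm [166.  -42.4 213. ] deg [16.1  9.3 -9.4]
[-0.01233988  0.64266915 -0.76604444]
[ 0.04  0.05  2.21  0.84  1.05 -2.05] 2.4277700414799577e-13
```

Call:
jog_arm(deltas=[0.03, -0.007, 0.035, 4, 2, -2, -0.1, 0.06, -0.014, 0.07, 8, 4, -4, -0.1, 0.09, -0.021, 0.11, 12, 7, -7, -0.1, 0.12, -0.03, 0.15, 16.1, 9.3, -9.4, -0.1, 0.15, -0.038, 0.19, 16.1, 9.3, -9.4, -0.1, 0.166, -0.042, 0.213, 16.1, 9.3, -9.4, -0.1, 0.166, -0.042, 0.213, 16.1, 9.3, -9.4, -0.1, 0.166, -0.042, 0.213, 16.1, 9.3, -9.4, -0.1])

```text
time: 7.75
tool_pos: [0.4597, 0.2561, 0.1512]
tcp_rot: [-0.045, 2.952, 1.064]
wrist_force: [-0.7, 0.6, 0.6]
width: 0.448
grip_force: 0.0
```

Run:
```python
from kin import *
g=np.array([.455,.319,.070]);P=pose(-1.1,40);a=P.apply([0,0,1])
delta(g+a*.002,P)
c=read_camera("wrist");cv2.imwrite("pics/w3.png",c["color"])
```

```text
pos [0.4597 0.2561 0.1512] -> mm [  4.1  -3.2 104.7] deg [-0.4  0.3  0.8]
```

View pics/w3.png

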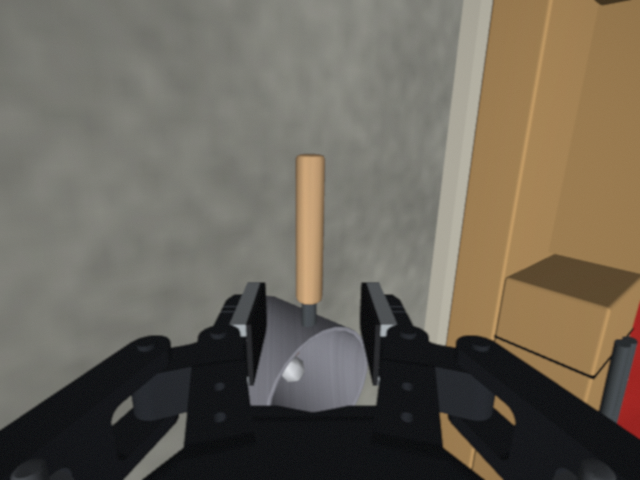

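The wrist view shows the handle centred between the fingers (column 310, fingers at 255 and 370), with the cup beyond it at (320,370). I'll advance and grip.

Call:
jog_arm(deltas=[0.004, -0.003, 0.02, -0.4, 0.3, 0.8, -0.1, 0.004, -0.003, 0.05, -0.4, 0.3, 0.8, -0.1, 0.004, -0.003, 0.075, -0.4, 0.3, 0.8, -0.1, 0.004, -0.003, 0.095, -0.4, 0.3, 0.8, -0.1, 0.004, -0.003, 0.105, -0.4, 0.3, 0.8, -0.1, 0.004, -0.003, 0.105, -0.4, 0.3, 0.8, -0.1, 0.004, -0.003, 0.105, -0.4, 0.3, 0.8, -0.1])

```text
time: 8.5
tool_pos: [0.4571, 0.32, 0.0696]
tcp_rot: [0.025, -2.947, -1.077]
wrist_force: [0.0, 0.2, -0.2]
width: 0.453
grip_force: 0.0
```

Call:
jog_arm(deltas=[0, 0, 0, 0, 0, 0, -0.3, 0, 0, 0, 0, 0, 0, -0.45, 0, 0, 0, 0, 0, 0, -0.55, 0, 0, 0, 0, 0, 0, -1, 0, 0, 0, 0, 0, 0, -1, 0, 0, 0, 0, 0, 0, -1, 0, 0, 0, 0, 0, 0, -1], squeeze=110)

```text
time: 9.2
tool_pos: [0.4559, 0.3206, 0.0692]
tcp_rot: [0.026, -2.945, -1.077]
wrist_force: [-1.8, -1.4, 5.6]
width: 0.177
grip_force: 107.3
```

Run:
```python
from kin import *
s=readout.read_state();print(s["q"].round(2),s["torque"])
delta(s["tool_pos"]+[0,0,.11],R.from_rotvec(s["tcp_rot"]))
```

```text
[ 0.18  0.21  2.23  0.99  0.87 -2.14] [0.08197062 0.02132303 0.13285865]
pos [0.4559 0.3206 0.0692] -> mm [ -0.  71. -84.] deg [0. 0. 0.]
```

Call:
jog_arm(deltas=[0, 0.003, -0.004, 0, 0, 0, -1, 0, 0.01, -0.012, 0, 0, 0, -1, 0, 0.02, -0.024, 0, 0, 0, -1, 0, 0.033, -0.039, 0, 0, 0, -1, 0, 0.046, -0.054, 0, 0, 0, -1, 0, 0.058, -0.068, 0, 0, 0, -1, 0, 0.066, -0.078, 0, 0, 0, -1, 0, 0.071, -0.084, 0, 0, 0, -1])

```text
time: 10.0
tool_pos: [0.4557, 0.3204, 0.1796]
tcp_rot: [0.025, -2.946, -1.076]
wrist_force: [-0.2, -0.7, -3.9]
width: 0.172
grip_force: 107.6
```

Run:
```python
from kin import *
s=readout.read_state();print(s["torque"])
c=read_camera("scene");cv2.imwrite("pics/s4.png",cv2.resize(c["color"][120:320,260:540],None,fx=2.5,fy=2.5))
```

```text
[-0.6679588   0.30832116 -0.00933004]
```

View pics/s4.png

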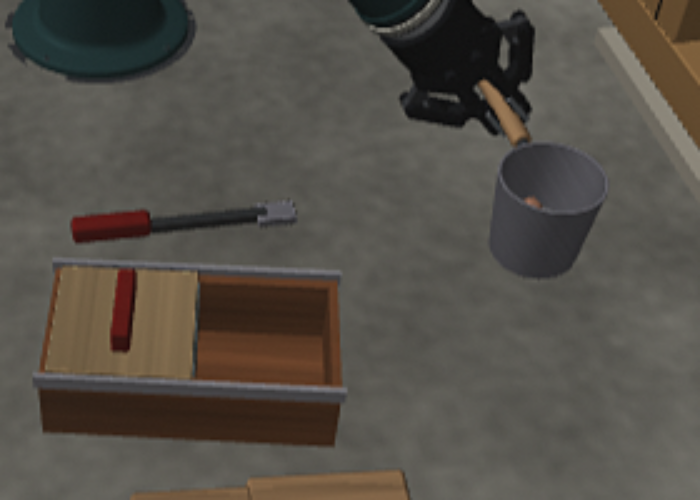

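The crop shows the cup level and held by its handle at (550,180) with the chips inside. The bay is fully open at (265,330), and the chisel is untouched.

```bash
cat > pour.py <<'E'
from kin import *
def tgt(ph,z,psi=10,off=.012,d=.107,t0=40):
    t=np.radians(psi);h=np.array([np.cos(t),-np.sin(t),0]);L=np.array([np.sin(t),np.cos(t),0])
    return box(0,.062,0)-off*L-d*h+[0,0,z],pose(psi,t0-ph)
E
python3 - <<'E'
from pour import *
s=readout.read_state()
p,r=tgt(0,.18);delta(p,r)
q=s["q"]
for i in range(1,11):
    f=i/10;q,e=ik(s["tool_pos"]*(1-f)+p*f,pose(-1.1+11.1*f,40),q)
print(q.round(2),e)
E
```

```text
pos [0.4562 0.3206 0.1805] -> mm [ -24.6 -183.5 -154.1] deg [ 0.2 -7.   8.5]
[-0.33  0.01  2.18  0.75  1.2  -2.1 ] 1.278610550770054e-11
```

Call:
jog_arm(deltas=[-0.0006, -0.005, -0.004, 0, -0.2, 0.2, -1, -0.0025, -0.018, -0.015, 0, -0.7, 0.9, -1, -0.005, -0.037, -0.031, 0, -1.4, 1.7, -1, -0.008, -0.06, -0.05, 0, -2.3, 2.8, -1, -0.011, -0.083, -0.07, 0, -3.2, 3.9, -1, -0.0142, -0.106, -0.089, 0, -4, 4.9, -1, -0.0173, -0.129, -0.108, 0.1, -4.9, 6, -1, -0.02, -0.15, -0.126, 0.1, -5.7, 6.9, -1])

```text
time: 10.85
tool_pos: [0.4782, 0.1233, 0.1768]
tcp_rot: [0.207, 2.904, 1.057]
wrist_force: [-0.0, -0.2, -4.5]
width: 0.178
grip_force: 107.8
```

Run:
```python
from pour import *
p,r=tgt(0,.18);delta(p,r)
```

```text
pos [0.4782 0.1233 0.1768] -> mm [-12.5 -28.9 -28.5] deg [-0.  -1.4  1.3]
```

Call:
jog_arm(deltas=[-0.005, -0.013, -0.013, 0, -0.6, 0.6, -1, -0.009, -0.022, -0.022, 0, -1.1, 1, -1, -0.012, -0.027, -0.027, 0, -1.4, 1.3, -1, -0.0125, -0.029, -0.0285, 0, -1.4, 1.3, -1, -0.0125, -0.029, -0.0285, 0, -1.4, 1.3, -1])

```text
time: 11.35
tool_pos: [0.4856, 0.0833, 0.1811]
tcp_rot: [0.248, 2.886, 1.051]
wrist_force: [0.1, -0.5, -3.0]
width: 0.174
grip_force: 107.8
```

Run:
```python
from pour import *
for ph,z in((0,.18),(30,.172),(60,.16),(90,.145)): p,r=tgt(ph,z);delta(p,r)
```

```text
pos [0.4856 0.0833 0.1811] -> mm [ 0.4 -2.2 -0.4] deg [ 0.1 -0.   0.2]
pos [0.4856 0.0833 0.1811] -> mm [ 0.4 -7.3  5.7] deg [30.1  0.   0.2]
pos [0.4856 0.0833 0.1811] -> mm [  0.4 -15.   14.9] deg [60.1  0.1  0.2]
pos [0.4856 0.0833 0.1811] -> mm [  0.4 -24.7  26.4] deg [90.1  0.1  0.1]
```

Call:
jog_arm(deltas=[0, -0.002, 0.001, 4, 0, 0, -1, 0, -0.004, 0.003, 12, 0, 0, -1, 0, -0.006, 0.005, 20, 0, 0, -1, 0, -0.008, 0.006, 28, 0, 0, -1, 0, -0.01, 0.009, 36, 0, 0, -1, 0, -0.012, 0.012, 44, 0, 0, -1, 0, -0.014, 0.0135, 52, 0, 0, -1, 0, -0.015, 0.015, 58, 0, 0, -1])

```text
time: 12.15
tool_pos: [0.4851, 0.0837, 0.1606]
tcp_rot: [-0.262, -3.068, 0.49]
wrist_force: [-1.1, -0.1, -5.1]
width: 0.172
grip_force: 107.9
```

Run:
```python
from pour import *
for ph,z in((90,.145),(110,.145),(130,.145)): p,r=tgt(ph,z);delta(p,r)
```

```text
pos [0.4851 0.0837 0.1606] -> mm [-0.1  2.7 15.5] deg [31.9  0.3  0.1]
pos [0.4851 0.0837 0.1606] -> mm [-0.1  2.7 15.5] deg [51.9  0.3  0.1]
pos [0.4851 0.0837 0.1606] -> mm [-0.1  2.7 15.5] deg [71.9  0.3  0. ]
```

Call:
jog_arm(deltas=[0, 0, 0.002, 4, 0, 0, -1, 0, 0, 0.004, 8, 0, 0, -1, 0, 0.001, 0.006, 12, 0, 0, -1, 0, 0.001, 0.008, 16, 0, 0, -1, 0, 0.001, 0.01, 20, 0, 0, -1, 0, 0.002, 0.012, 24, 0, 0, -1, 0, 0.002, 0.014, 28, 0, 0, -1, 0, 0.003, 0.0155, 32, 0, 0, -1])

```text
time: 12.95
tool_pos: [0.4846, 0.0812, 0.1439]
tcp_rot: [-0.239, -2.774, 1.292]
wrist_force: [0.1, -0.2, -4.3]
width: 0.176
grip_force: 108.3
```

Call:
jog_arm(deltas=[0, 0, 0, 4, 0, 0, -1, 0, 0, 0, 8, 0, 0, -1, 0, 0, 0, 12, 0, 0, -1, 0, 0, 0, 16, 0, 0, -1, 0, 0, 0, 20, 0, 0, -1, 0, 0, 0, 25, 0, 0, -1, 0, 0, 0, 30, 0, 0, -1, 0, 0, 0, 35, 0, 0, -1])

```text
time: 13.75
tool_pos: [0.4851, 0.0811, 0.1441]
tcp_rot: [-0.194, -2.228, 2.04]
wrist_force: [-0.1, -0.6, -2.3]
width: 0.176
grip_force: 108.5
```

Call:
jog_arm(deltas=[0, 0, 0, 4, 0, 0, -1, 0, 0, 0, 8, 0, 0, -1, 0, 0, 0, 8, 0, 0, -1, 0, 0, 0, 8, 0, 0, -1, 0, 0, 0, 8, 0, 0, -1])

```text
time: 14.25
tool_pos: [0.4855, 0.08, 0.145]
tcp_rot: [-0.183, -2.078, 2.183]
wrist_force: [-0.5, -0.4, -2.2]
width: 0.176
grip_force: 108.6
```

Run:
```python
from pour import *
s=readout.read_state();print(s["q"].round(2),s["torque"],s["wrist_force"])
p,r=tgt(130,.145);delta(p,r)
c=read_camera("top");d=read_camera("scene")
cv2.imwrite("pics/p5.png",np.hstack([cv2.resize(c["color"][130:290,210:400],(400,337)),cv2.resize(d["color"][170:330,250:440],(400,337))]))
```

```text
[ 0.61  0.81  1.76 -0.9   2.01 -0.44] [0.88710805 0.04650877 0.01145778] [-0.51512799 -0.35096917 -2.18943225]
pos [0.4855 0.08   0.145 ] -> mm [ 0.8 -0.1 -1.3] deg [-2.8  0.1 -0.2]
```

View pics/p5.png

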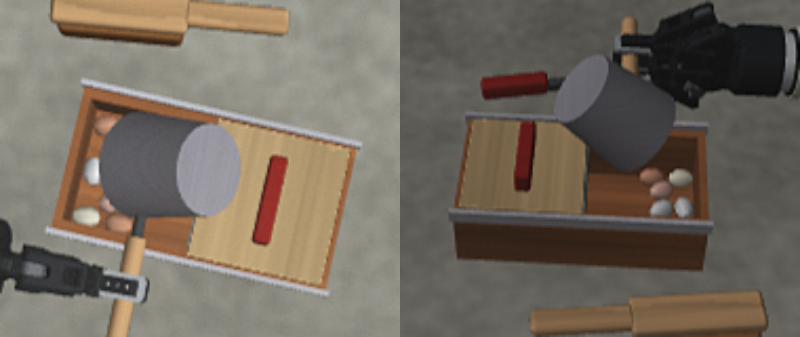

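Most of the chips are visible in the bay, and the wrist load fell by about 1.6 N. I'll lift and roll back upright.

Run:
```python
from pour import *
p,r=tgt(70,.20);delta(p,r)
```

```text
pos [0.4855 0.0798 0.1453] -> mm [  0.7 -54.7   1.2] deg [-62.8   0.2  -0.1]
```

Call:
jog_arm(deltas=[0, -0.01, 0, 0, 0, 0, -1, 0, -0.02, 0, -8, 0, 0, -1, 0, -0.03, 0, -16, 0, 0, -1, 0, -0.042, 0.001, -24, 0, 0, -1, 0, -0.055, 0.001, -32, 0, 0, -1, 0, -0.055, 0.001, -40, 0, 0, -1, 0, -0.055, 0.001, -48, 0, 0, -1, 0, -0.055, 0.001, -56, 0, 0, -1])

```text
time: 15.15
tool_pos: [0.4855, 0.0817, 0.2018]
tcp_rot: [-0.255, -2.926, 0.968]
wrist_force: [0.6, -1.4, -1.6]
width: 0.175
grip_force: 108.7
```

Run:
```python
from pour import *
p,r=tgt(0,.20);delta(p,r)
```

```text
pos [0.4855 0.0817 0.2018] -> mm [0.5 0.8 1.6] deg [-76.6   0.3   0.2]
```

Call:
jog_arm(deltas=[0, 0, 0, -8, 0, 0, -1, 0, 0, 0, -16, 0, 0, -1, 0, 0, 0, -24, 0, 0, -1, 0, 0, 0, -32, 0, 0, -1, 0, 0, 0, -40, 0, 0, -1, 0, 0, 0, -48, 0, 0, -1, 0, 0, 0, -56, 0, 0, -1, 0, 0, 0, -64, 0, 0, -1])

```text
time: 15.95
tool_pos: [0.4848, 0.0809, 0.2017]
tcp_rot: [0.255, 2.998, 0.728]
wrist_force: [-1.3, 0.4, -2.4]
width: 0.176
grip_force: 108.2
```

Run:
```python
from pour import *
s=readout.read_state()
g=np.array([.4559,.3206,.20]);delta(g,pose(-1.1,40))
```

```text
pos [0.4848 0.0809 0.2017] -> mm [ 69.3 204.9 107.2] deg [-12.7   6.4  -8.9]
```

Call:
jog_arm(deltas=[0.005, 0.015, 0.008, -4, 0.5, -0.7, -1, 0.014, 0.041, 0.0215, -8, 1.3, -1.8, -1, 0.0245, 0.0725, 0.038, -12.7, 2.3, -3.1, -1, 0.035, 0.103, 0.054, -12.7, 3.2, -4.5, -1, 0.045, 0.133, 0.07, -12.7, 4.2, -5.8, -1, 0.056, 0.164, 0.086, -12.7, 5.2, -7.1, -1, 0.064, 0.19, 0.0995, -12.7, 6, -8.3, -1, 0.0693, 0.205, 0.107, -12.7, 6.4, -8.9, -1])

```text
time: 16.75
tool_pos: [0.455, 0.3225, 0.198]
tcp_rot: [0.031, -2.942, -1.064]
wrist_force: [0.6, -0.3, -1.6]
width: 0.176
grip_force: 108.3
```

Call:
jog_arm(deltas=[0, 0, 0, 0, 0, 0, -1, 0, 0, 0, 0, 0, 0, -1, 0, 0, 0, 0, 0, 0, -1])

```text
time: 17.05
tool_pos: [0.4565, 0.3201, 0.1974]
tcp_rot: [0.024, -2.944, -1.064]
wrist_force: [0.9, 0.4, -2.2]
width: 0.172
grip_force: 108.2
```

Run:
```python
from pour import *
s=readout.read_state();g=np.array([.4559,.3206,.0700]);delta(g,pose(-1.1,40))
c=read_camera("top");d=read_camera("scene")
cv2.imwrite("pics/p6.png",np.hstack([cv2.resize(c["color"][160:290,210:400],(400,274)),cv2.resize(d["color"][150:330,250:520],(400,267))[:267].copy() if 0 else cv2.resize(d["color"][150:335,250:520],(400,274))]))
```

```text
pos [0.4565 0.3201 0.1974] -> mm [ -0.  -81.1  98.3] deg [-0.2 -0.2 -0.2]
```

View pics/p6.png

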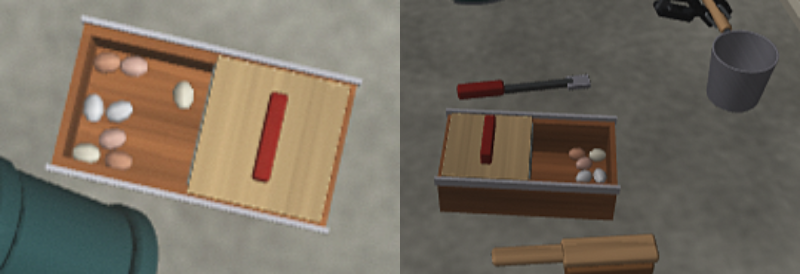

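All eight chips are in the bay: (108,62), (134,66), (183,95), (93,107), (119,110), (113,138), (86,153) and (119,160). The cup is upright and empty, so I'll set it down.

Call:
jog_arm(deltas=[0, -0.006, 0.008, 0, 0, 0, -1, 0, -0.018, 0.022, 0, 0, 0, -1, 0, -0.034, 0.041, 0, 0, 0, -1, 0, -0.05, 0.06, 0, 0, 0, -1, 0, -0.064, 0.077, 0, 0, 0, -1, 0, -0.074, 0.089, 0, 0, 0, -1, 0, -0.079, 0.0955, 0, 0, 0, -1, 0, -0.08, 0.097, 0, 0, 0, -1])

```text
time: 17.95
tool_pos: [0.4554, 0.3212, 0.0704]
tcp_rot: [0.022, -2.941, -1.064]
wrist_force: [-1.4, 0.2, -0.1]
width: 0.171
grip_force: 108.6
```

Call:
jog_arm(deltas=[0, -0.0003, 0.0004, 0, 0, 0, -1, 0, -0.0006, 0.0008, 0, 0, 0, -1])

```text
time: 18.15
tool_pos: [0.4571, 0.3216, 0.0714]
tcp_rot: [0.024, -2.945, -1.066]
wrist_force: [0.7, 0.1, -1.9]
width: 0.174
grip_force: 108.4
```

Call:
jog_arm(deltas=[0, -0.0006, 0.0008, 0, 0, 0, -1, 0, -0.0006, 0.0008, 0, 0, 0, -1])

```text
time: 18.35
tool_pos: [0.4568, 0.3219, 0.0705]
tcp_rot: [0.026, -2.945, -1.067]
wrist_force: [-0.6, 0.0, -0.1]
width: 0.171
grip_force: 108.4
```

Call:
jog_arm(deltas=[0, -0.0006, 0.0008, 0, 0, 0, -1, 0, -0.0006, 0.0008, 0, 0, 0, -1])

```text
time: 18.55
tool_pos: [0.4564, 0.3222, 0.0696]
tcp_rot: [0.026, -2.943, -1.068]
wrist_force: [-2.4, -0.6, 5.5]
width: 0.172
grip_force: 109.0
```

Call:
jog_arm(deltas=[0, -0.0003, 0.0004, 0, 0, 0, -1, 0, -0.0003, 0.0004, 0, 0, 0, -1])

```text
time: 18.75
tool_pos: [0.4561, 0.3224, 0.0693]
tcp_rot: [0.026, -2.942, -1.068]
wrist_force: [-4.4, -1.0, 7.4]
width: 0.174
grip_force: 109.4
```

Call:
jog_arm(deltas=[0, 0, 0, 0, 0, 0, -0.66, 0, 0, 0, 0, 0, 0, -0.62, 0, 0, 0, 0, 0, 0, -0.56, 0, 0, 0, 0, 0, 0, -0.45, 0, 0, 0, 0, 0, 0, -0.3, 0, 0, 0, 0, 0, 0, -0.1, 0, 0, 0, 0, 0, 0, -0.1], squeeze=20)

```text
time: 19.45
tool_pos: [0.4561, 0.3216, 0.0678]
tcp_rot: [0.024, -2.944, -1.065]
wrist_force: [0.2, 0.2, 0.5]
width: 0.45
grip_force: 0.0
```

Call:
jog_arm(deltas=[0, 0, -0.01, 0, 0, 0, -0.1, 0, 0, -0.03, 0, 0, 0, -0.1, 0, 0, -0.06, 0, 0, 0, -0.1, 0, 0, -0.1, 0, 0, 0, -0.1, 0, 0, -0.14, 0, 0, 0, -0.1, 0, 0, -0.18, 0, 0, 0, -0.1, 0, 0, -0.2, 0, 0, 0, -0.1, 0, 0, -0.2, 0, 0, 0, -0.1])

```text
time: 20.25
tool_pos: [0.4617, 0.192, 0.2251]
tcp_rot: [0.023, -2.951, -1.066]
wrist_force: [0.5, 0.4, -0.2]
width: 0.448
grip_force: 0.0
```

Run:
```python
from pour import *
s=readout.read_state();print(s["q"].round(2))
delta(box(0,-.095,.22),pose(11.8)); 
q=s["q"]
p0=s["tool_pos"];p1=box(0,-.095,.22)
for i in range(1,11):
    f=i/10;q,e=ik(p0*(1-f)+p1*f,pose(-1.1+12.9*f,40*(1-f)),q)
print(q.round(2),e)
c=read_camera("top");cv2.imwrite("pics/c7.png",np.hstack([cv2.resize(c["color"][190:320,100:200],None,fx=3,fy=3),cv2.resize(c["color"][160:290,230:400],None,fx=2.5,fy=3)]))
```

```text
[-0.1  -0.05  2.14  0.74  1.24 -2.  ]
pos [0.4617 0.192  0.2251] -> mm [ -94.4 -212.8 -170.2] deg [39.6 -4.3 12.2]
[-0.18  0.08  1.87 -0.    1.19 -1.55] 1.6745610295499297e-09
```

View pics/c7.png

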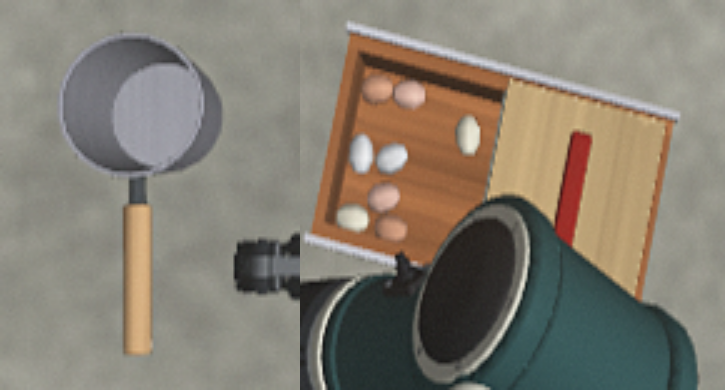

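The cup stands empty and upright, with its rim centred at (132,105) in the crop. The cover is still fully open and all eight chips are in the bay. Next I'll close the cover.

Call:
jog_arm(deltas=[-0.012, -0.027, -0.021, 5, -0.5, 1.5, -1, -0.024, -0.053, -0.043, 10, -1.1, 3, -1, -0.038, -0.085, -0.068, 16, -1.7, 5, -1, -0.052, -0.117, -0.094, 22, -2.4, 6.7, -1, -0.066, -0.149, -0.119, 28, -3, 8.6, -1, -0.08, -0.181, -0.145, 34, -3.7, 10.5, -1, -0.094, -0.213, -0.17, 39.6, -4.3, 12.2, -1, -0.094, -0.213, -0.17, 39.6, -4.3, 12.2, -1])

```text
time: 21.1
tool_pos: [0.5591, -0.0779, 0.2137]
tcp_rot: [-0.317, -3.117, 0.004]
wrist_force: [0.1, 0.2, 0.6]
width: 0.005
grip_force: 0.0
```

Call:
jog_arm(deltas=[0, 0, 0, 0, 0, 0, -1, 0, 0, 0, 0, 0, 0, -1])

```text
time: 21.3
tool_pos: [0.5571, -0.0756, 0.214]
tcp_rot: [-0.316, -3.116, -0.002]
wrist_force: [-0.4, 0.2, -0.2]
width: -0.004
grip_force: 0.0
```

Run:
```python
from pour import *
delta(box(0,-.098,.105),pose(11.8)); print(readout.read_state()["width"])
```

```text
pos [ 0.5571 -0.0756  0.214 ] -> mm [ -4.9  -5.7 108.9] deg [ 0.  -0.6  0.2]
-0.0037107946395237294
```

Call:
jog_arm(deltas=[-0.005, -0.006, 0.03, 0, -0.6, 0.2, -1, -0.005, -0.006, 0.07, 0, -0.6, 0.2, -1, -0.005, -0.006, 0.1, 0, -0.6, 0.2, -1, -0.005, -0.006, 0.109, 0, -0.6, 0.2, -1, -0.005, -0.006, 0.109, 0, -0.6, 0.2, -1, -0.005, -0.001, 0.109, 0, -0.6, 0.2, -1, -0.005, 0.004, 0.109, 0, -0.6, 0.2, -1, -0.005, 0.01, 0.109, 0, -0.6, 0.2, -1])

```text
time: 22.1
tool_pos: [0.566, -0.0678, 0.1085]
tcp_rot: [0.323, 3.118, -0.002]
wrist_force: [-0.2, -0.1, 0.2]
width: -0.002
grip_force: 0.0
```

Call:
jog_arm(deltas=[0, 0.008, 0, 0, 0, 0, -1, 0, 0.016, 0, 0, 0, 0, -1, 0, 0.024, 0, 0, 0, 0, -1, 0, 0.032, 0, 0, 0, 0, -1, 0, 0.04, 0, 0, 0, 0, -1, 0, 0.048, 0, 0, 0, 0, -1, 0, 0.056, 0, 0, 0, 0, -1, 0, 0.064, 0, 0, 0, 0, -1])

```text
time: 22.9
tool_pos: [0.5777, -0.0049, 0.1064]
tcp_rot: [0.323, 3.121, -0.002]
wrist_force: [1.1, -4.5, 1.6]
width: 0.001
grip_force: 1.5
```

Run:
```python
from pour import *
delta(box(0,.0395,.105),pose(11.8))
```

```text
pos [ 0.5777 -0.0049  0.1064] -> mm [ 2.  58.4  1.3] deg [-0.1  0.2 -0. ]
```

Call:
jog_arm(deltas=[0.001, 0.007, 0.001, 0, 0, 0, -1, 0.001, 0.014, 0.001, 0, 0, 0, -1, 0.001, 0.021, 0.001, 0, 0, 0, -1, 0.001, 0.028, 0.001, 0, 0, 0, -1, 0.001, 0.034, 0.001, 0, 0, 0, -1, 0.001, 0.039, 0.001, 0, 0, 0, -1, 0.001, 0.043, 0.001, 0, 0, 0, -1, 0.001, 0.046, 0.001, 0, 0, 0, -1])

```text
time: 23.7
tool_pos: [0.5858, 0.0401, 0.1051]
tcp_rot: [0.323, 3.122, -0.002]
wrist_force: [-0.1, -2.9, 0.1]
width: -0.005
grip_force: 1.3
```

Call:
jog_arm(deltas=[0, 0.002, 0, 0, 0, 0, -1, 0, 0.0035, 0, 0, 0, 0, -1, 0, 0.005, 0, 0, 0, 0, -1, 0, 0.006, 0, 0, 0, 0, -1, 0, 0.007, 0, 0, 0, 0, -1])

```text
time: 24.2
tool_pos: [0.5872, 0.0466, 0.1052]
tcp_rot: [0.323, 3.122, -0.002]
wrist_force: [0.3, -2.6, -1.7]
width: -0.006
grip_force: 1.3
```

Run:
```python
from pour import *
delta(box(0,.0395,.105),pose(11.8))
```

```text
pos [0.5872 0.0466 0.1052] -> mm [0.6 6.1 0.1] deg [-0.1  0.2 -0. ]
```

Call:
jog_arm(deltas=[0, 0.001, 0, 0, 0, 0, -1, 0, 0.002, 0, 0, 0, 0, -1, 0, 0.003, 0, 0, 0, 0, -1, 0, 0.004, 0, 0, 0, 0, -1])

```text
time: 24.6
tool_pos: [0.588, 0.0506, 0.1052]
tcp_rot: [0.323, 3.122, -0.002]
wrist_force: [-0.3, -2.9, -1.0]
width: 0.004
grip_force: 1.3
```

Call:
jog_arm(deltas=[0, 0.001, 0, 0, 0, 0, -1, 0, 0.002, 0, 0, 0, 0, -1])

```text
time: 24.8
tool_pos: [0.5884, 0.0526, 0.1052]
tcp_rot: [0.323, 3.122, -0.002]
wrist_force: [-0.1, -2.5, -1.6]
width: 0.0
grip_force: 1.3
```

Call:
jog_arm(deltas=[0, 0.001, 0, 0, 0, 0, -1, 0, 0.002, 0, 0, 0, 0, -1])

```text
time: 25.0
tool_pos: [0.5889, 0.0545, 0.1053]
tcp_rot: [0.323, 3.122, -0.002]
wrist_force: [-1.2, -2.3, -1.6]
width: -0.004
grip_force: 1.3
```

Call:
jog_arm(deltas=[0, 0.001, 0, 0, 0, 0, -1, 0, 0.002, 0, 0, 0, 0, -1])

```text
time: 25.2
tool_pos: [0.5891, 0.0556, 0.1053]
tcp_rot: [0.322, 3.122, -0.005]
wrist_force: [-1.9, -8.2, -1.2]
width: -0.005
grip_force: 4.1
```

Call:
jog_arm(deltas=[0, 0.001, 0, 0, 0, 0, -1, 0, 0.002, 0, 0, 0, 0, -1])

```text
time: 25.4
tool_pos: [0.5891, 0.0558, 0.1053]
tcp_rot: [0.322, 3.123, -0.01]
wrist_force: [-3.7, -13.8, 0.5]
width: -0.003
grip_force: 7.1
```

Call:
jog_arm(deltas=[0, 0.001, 0, 0, 0, 0, -1, 0, 0.002, 0, 0, 0, 0, -1])

```text
time: 25.6
tool_pos: [0.5892, 0.056, 0.1053]
tcp_rot: [0.321, 3.124, -0.014]
wrist_force: [-4.4, -18.8, 1.0]
width: 0.002
grip_force: 10.1
```

At the home stop. I'll back off, rise clear and check.

Call:
jog_arm(deltas=[0, -0.01, 0, 0, 0, 0, -1, 0, -0.02, 0, 0, 0, 0, -1, 0, -0.03, -0.03, 0, 0, 0, -1, 0, -0.07, -0.07, 0, 0, 0, -1, 0.04, -0.11, -0.11, 0, 0, 0, -1, 0.08, -0.15, -0.14, 0, 0, 0, -1, 0.12, -0.19, -0.17, 0, 0, 0, -1, 0.15, -0.22, -0.2, 0, 0, 0, -1])

```text
time: 26.4
tool_pos: [0.4351, -0.099, 0.2775]
tcp_rot: [0.322, 3.12, -0.001]
wrist_force: [0.5, -1.1, 0.2]
width: 0.002
grip_force: 0.0
```

Call:
jog_arm(deltas=[0.03, -0.05, 0, 0, 0, 0, -1, 0.03, -0.05, 0, 0, 0, 0, -1, 0.03, -0.05, 0, 0, 0, 0, -1])

```text
time: 26.7
tool_pos: [0.3963, -0.1422, 0.2769]
tcp_rot: [0.328, 3.118, -0.001]
wrist_force: [0.9, -0.2, -0.1]
width: -0.002
grip_force: 0.0
```

Run:
```python
from pour import *
c=read_camera("top"); r=blob(c,(0,120,60),(8,255,255),(230,160,390,275)); p=ray(c,cv2.minAreaRect(r)[0],.103)[0];print("rib",(p-C)@BY,readout.read_state()["wrist_force"])
cv2.imwrite("pics/f.png",c["color"][90:350,80:520])
```

```text
rib 0.06214745295808913 [-0.86722918 -0.2444244  -0.82280417]
```

View pics/f.png

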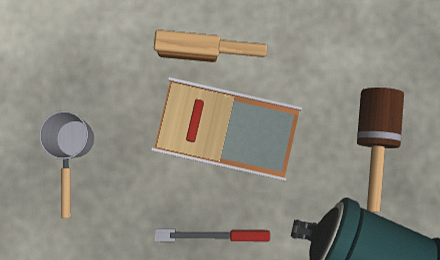

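The final view shows the cover home (rib at (195,120), box y 0.062 m), the cup upright at (67,135), and the mallet, brush and chisel where they were.

```bash
python3 -c "from workcell import finish_job; print(finish_job())"
```

```text
the job is handed in; nothing more can be done
None
```

The job is done and handed in at about 27 s: all eight chips are in the bay, the cover is fully home over them, the empty cup stands upright on the bench, and the mallet, brush and chisel were not touched.

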